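# Free the pawl of a ratchet lab lift and lower its load

## Robot

A 6-joint arm with a two-finger parallel gripper is mounted at the origin on the work surface. World frame = base frame: x ahead of the robot, y to its left, z up, the work surface at z = 0. Lengths are in m, angles in rad, forces in N, time in s.
With the tool pointing down it reaches from about 0.375 to 0.825 m from the base axis. Payload 5.5 kg.
Tool frame: the origin (TCP) lies at the very end of the fingers, on their centre line; the grasp point (between the pads) lies 19 mm behind it (robot.grasp_offset is the distance from the TCP to the grasp point, in m); z points along the fingers, y is the line along which they close (so a half turn about z gives the same grasp; the last joint's range is limited). The gripper opens to 85 mm and grips with 20 to 120 N. Pads are 22 mm wide; open, the fingers measure 114 mm over their backs; the gripper's body (76 mm by 85 mm) begins 54 mm behind the grasp point. The pads swing forward as they close: fully open they stand 13 mm farther back than shut.
Start: joints at [1.344, 0.314, -0.047, 1.21, 0, 1.571], TCP at [0.135, 0.585, 0.199] pointing down, gripper open.
Joint ranges: [-2.67, 2.67], [-0.69, 1.73], [-1.03, 1.25], [-2.08, 2.16], [-1.42, 1.45], [-3.14, 3.14]. Speed limits (rad/s): [2.39, 2.39, 3.01, 3.14, 3.14, 3.14].

## Interface

Orientations are given as a unit quaternion [w, x, y, z].
In Python, from station import robot gives the robot as it stands. The module is installed in compiled form; this text tells all that it offers. Calls block until the motion is done:
- robot.reach(position, orientation): joint-space move of the TCP to a pose.
- robot.move_straight(position, ori=None, rate=0.15): straight line of the TCP; ori=None keeps the orientation; rate is the mean speed in m/s.
- robot.move_j(angles): joint-space move.
- robot.move_gripper(opening): finger opening in m; the grip force is fixed at half the most; returns when the fingers have stopped.
- robot.dwell(seconds).
- robot.inverse_kinematics(position, orientation): joint angles nearest the present ones, or None.
- robot.snapshot(name): name is "scene" or "top" or "wrist"; returns a dict with "img" (400x640x3 uint8, blue, green, red), "intrinsics" (3x3 intrinsics, pixels), "D" ([k1, k2, p1, p2, k3] as OpenCV has them; the pictures are not rectified), "rvec" (rotation vector, rad) and "tvec" (3), from world to camera coordinates, as OpenCV has them. Camera axes: x right, y down, z forward; pixel columns grow to the right and rows downward; lengths in m; the calibration is good to about 2 mm. A picture is of the moment at which its call begins. There is no depth.
A pose or a line that the arm cannot do raises robot.Unreachable and nothing moves.
- robot.finish_job(): hands the job in; it is judged then, once.
Trained networks look in the newest picture that a camera, given by its name, has taken for a name from the list of things; names that differ only in an ending like _2 or _b are one class to them, and where a whole thing is asked for, a point or a joint stands for the part that bears it (a point fixed in the world has none). Each returns a list of dicts, best first, with "confidence" (0 to 1); they miss things now and then, are a little off and sometimes report something else, mostly with a low value. They report only what shows in the picture. A call takes as long as a camera call.
- robot.look_for(camera, thing): "point" ([row, column] as shares, 0 to 1, of the picture: columns of its width, rows of its height, amid what is visible of it).
- robot.cut_out(camera, thing): "region" (400x640 bool, what is visible of it) and "point" ([row, column] as shares, 0 to 1, of the picture: columns of its width, rows of its height, amid what is visible of it).
- robot.tip_of(camera, thing): "point" ([row, column] as shares, 0 to 1, of the picture: columns of its width, rows of its height: a listed point, or the origin of a listed thing).
Readings, each from a call of its own:
- robot.get_t(): time.
- robot.get_q(): joint angles.
- robot.get_qvel(): joint speeds.
- robot.get_tau(): joint torques, N m.
- robot.get_tool_pos(): TCP position.
- robot.get_tool_rot(): TCP orientation.
- robot.get_wrist_force(): force on the tool from outside, world axes, zero at the start.
- robot.get_torque(): the same for the moment, N m.
- robot.get_finger_gap(): finger opening in m.
- robot.get_finger_force(): force on a finger pad.
Only numpy, scipy, OpenCV 4.12 (cv2) and the standard library are available. Lean on these libraries where they do the work, as an engineer would, in place of code of your own. Each camera call takes 0.05 s, during which the arm holds its last target. There are 200 camera calls.

## Task

Take the steel rod out of its holder and, reaching in under the deck of the lift with the rod, flick the leaning ratchet pawl up and right over until it stays lying outwards, clear of the rack; keep the gripper itself off the pawl. Only then push the deck gently down, with the jar standing on it, until it comes to rest on the rubber stop. Leave the rod standing back in its holder, the jar upright on the deck, and leave the other vessels alone.

Things in the scene. Friction and masses are not known exactly. Their poses are not given: they have to be found in the camera images.
- lift: Fixed ratchet lift. Origin: centre of its underside on the bench; z up; yaw -1.5 to -0.95 rad, so its x axis points to the right and ahead, its y axis ahead and left. Grey base 140 (x) by 240 (y, -115 to 125) by 16 mm thick. Guide column 50 by 35 mm centred at y = -37.5, up to z = 115 mm. Above it the deck with its rack; on the rack's +y side the pawl, leaning on it. Mechanism lies in the plane x = 0.
- deck_top (a point): Centre of the top of the deck, a plate 90 (x) by 170 (y) by 10 mm thick, square to the lift's axes. At the start it is 190 mm above the bench. It goes down with joint platform. Axes as the lift's.
- press_spot (a point): Point on the bare half of the deck's top, 60 mm to +y of its centre; a good place to push it down.
- deck_foot (a point): Point on the underside of the deck, straight above the rubber stop; it comes down on buffer_top.
- platform (a joint): Slide of the deck, metres gone down: 0 at the start, at most 0.062. Stiff: stays where left; 3 to 10 N of push moves it down. While the pawl leans on the rack, a tooth lands on it after about 9 mm and blocks the way (and jams the pawl until the deck is raised again).
- pawl (a joint): Hinge of the pawl, rad: 0 leaning on the rack (40 degrees from upright, nose towards the lift's -y), 0.70 upright, 1.40 thrown over, lying 40 degrees out to the +y side on its stop. Light: about 1 N at 40 mm from the pivot moves it. Left short of upright it falls back onto the rack; well past upright it falls outwards.
- pawl_pivot (a point): Axis of the pawl, at the lift's x = 0, y = 57.6, z = 55 mm; the axis runs along the lift's x.
- rod_gap (a point): Free point below the leaning pawl, in the lift's frame x = 0, y = 12, z = 83 mm: a 10 mm rod lying across here, in the plane of the lift's x and z, clears the rack and the pawl. The deck roofs it over, so the rod must slant in below the deck's edge, e.g. from the lift's -x side (the robot's left), tip first and low, 35 to 45 degrees from vertical. Swung from here about the pivot it carries the pawl over.
- pawl_tip (a point): Centre of the pawl's rounded nose, 85 mm from the pivot; the start is at y = 3, z = 120 mm in the lift's frame. Moves with the pawl.
- pawl_arm: The pawl: a steel bar 18 wide (along x) by 10 thick, 85 mm from pivot to nose centre (nose radius 5). Origin at the pivot, axes as the lift's while the joint is at 0; it turns with the pawl. Two cheek plates of the lift hold the pivot, up to z = 65 mm, at x = -17 to -11 and 11 to 17 mm.
- rod: Loose steel rod, 195 mm long, 0.12 kg: shaft 10 mm round for the lower 137 mm, on top a square black handle 18 by 18 mm, 60 mm long. Origin at the tip (lower end), z axis along the rod to the handle, x and y square to the handle's faces. Stands upright in its holder at the start.
- rod_handle (a point): Middle of the rod's handle, 165 mm from its tip.
- rod_tip (a point): Lower end of the rod.
- holder: Fixed white rod holder: foot 80 by 80 by 10 mm and on it a square tube, inside 20 by 20, outside 30 by 30 mm, top at 85 mm, floor at 10 mm above the bench. Origin: centre of its underside; z up.
- jar: Capped amber jar, 60 mm across, 90 mm high, standing loose on the deck 46 mm to -y of its centre (about 0.3 kg). Origin: centre of its underside.
- buffer: Adjustable stop: upright screw with a rubber cap 20 mm across, standing on the lift's base under the deck, at x = 20, y = -68 mm in the lift's frame. How high it is screwed differs.
- buffer_top (a point): Top of the rubber cap, 122 to 137 mm above the bench; the rubber gives a few mm under load (about 4 N per mm).
- wash_bottle: White plastic bottle, 64 mm across, 170 mm high; bystander. Origin: centre of its underside.
- specimen_jar: Amber jar, 72 mm across, 85 mm high; bystander. Origin: centre of its underside.
- mortar: White ceramic bowl, 100 mm across, 50 mm high; bystander. Origin: centre of its underside.
- platform_deck: The deck with its rack, one rigid part. Rack: bar 20 mm wide in x, y from -12 to 0, hanging from the deck to 75 mm below its underside (z = 105 at the start), with two teeth reaching to y = 6 mm. Origin is 190 mm below the centre of the deck's top (at the start it coincides with the lift's origin).

How it is judged:
On the way, in this order (a step that is already met when the one before it is completed fails the run):
1. the rod lifts the pawl off the rack while the deck is still up (contact force between rod and pawl_arm above 0.05 N and value of joint pawl between 0.25 and 0.95 rad and value of joint platform below 0.012 m).
2. the pawl lies over outwards (joint above 1.0) with the deck still up (value of joint pawl above 1 rad and value of joint platform below 0.012 m), for 0.2 s.
3. the deck is down on the rubber stop (within 3 mm) (z of deck_foot in the frame of buffer_top below 0.003 m), for 0.2 s.
At the end, for the whole second after the job is handed in: Pawl over outwards (above 1.0 rad); deck on the rubber stop (within 3 mm); jar upright (0.1 rad) on the deck, within 65 mm of its centre; rod in its holder (tip under 20 mm high, within 15 mm of centre, tilt under 0.25 rad); all at rest (value of joint pawl above 1 rad and z of deck_foot in the frame of buffer_top below 0.003 m and velocity of joint platform below 0.01 m/s and angle between jar's own z axis and vertical below 0.1 rad and distance between jar and deck_top below 0.065 m and z of jar in the frame of deck_top above -0.005 m and horizontal distance between rod_tip and holder below 0.015 m and z of rod_tip in the frame of holder below 0.02 m and angle between rod's own z axis and vertical below 0.25 rad and linear speed of each of rod, jar below 0.03 m/s); the robot touches nothing.
It fails at once if the gripper or arm itself touches the pawl (over 0.5 N) (contact force between pawl_arm and the fingers above 0.5 N or contact force between pawl_arm and the arm above 0.5 N).
It fails at once if the deck is pushed harder than 40 N (contact force between platform_deck and the fingers above 40 N or contact force between platform_deck and the arm above 40 N or contact force between platform_deck and rod above 40 N).
It fails at once if a bystander is moved more than 30 mm or tipped (distance of any of wash_bottle, specimen_jar, mortar from where it was at the start of the episode above 0.03 m or angle between any of wash_bottle, specimen_jar, mortar's own z axis and vertical above 0.3 rad).
It also fails if it takes over 64 s, if anything falls off the work surface, if the arm or the gripper's body presses on something with over 40 N, if the wrist force passes 120 N, or if a joint passes its speed limit or range.

## Working session

There is one attempt and no reset: what is moved stays moved. The work goes in short steps, each a Python script; the robot and the scene stay as the last script left them, time stands still between calls to the robot, and variables do not carry over. Pictures are saved under pics/ and viewed, at most 10 in all, crops included, and the job is handed in when it is done.

```bash
mkdir -p pics; ls
cat > h.py <<'E'
import numpy as np, cv2
from scipy.spatial.transform import Rotation as R
from station import robot
def cam(n):
    s=robot.snapshot(n); return s
def und(s,pt):
    uv=np.array([[pt[1]*640,pt[0]*400]],float)
    p=cv2.undistortPoints(uv[None],s["intrinsics"],np.array(s["D"]))[0,0]
    Rm=cv2.Rodrigues(np.array(s["rvec"],float))[0]; t=np.array(s["tvec"],float).ravel()
    d=Rm.T@np.array([p[0],p[1],1.]); return -Rm.T@t, d/np.linalg.norm(d)
def onz(s,pt,z):
    o,d=und(s,pt); return o+d*(z-o[2])/d[2]
def tri(rays):
    A=sum(np.eye(3)-np.outer(d,d) for o,d in rays); b=sum((np.eye(3)-np.outer(d,d))@o for o,d in rays)
    x=np.linalg.solve(A,b); return x,[np.linalg.norm(np.cross(x-o,d)) for o,d in rays]
def proj(s,P):
    return cv2.projectPoints(np.array(P,float).reshape(-1,1,3),np.array(s["rvec"],float),np.array(s["tvec"],float),s["intrinsics"],np.array(s["D"]))[0].reshape(-1,2)
def wq(q): # scipy xyzw->wxyz
    q=q.as_quat(); return [q[3],q[0],q[1],q[2]]
E
python3 - <<'E'
from h import *
S={n:cam(n) for n in("scene","top")}
cv2.imwrite("pics/scene.png",S["scene"]["img"]);cv2.imwrite("pics/top.png",S["top"]["img"])
np.set_printoptions(precision=4,suppress=True)
for n in S: print(n,und(S[n],[.5,.5]))
for th in ["lift","deck_top","press_spot","pawl_pivot","pawl_tip","rod_handle","rod_tip","rod","holder","jar","buffer","buffer_top","deck_foot","wash_bottle","specimen_jar","mortar"]:
    rays=[]
    for n in S:
        r=robot.tip_of(n,th)
        if r: 
            print(th,n,np.round(np.array(r[0]["point"])*[400,640],1),round(r[0]["confidence"],2),len(r)); rays.append(und(S[n],r[0]["point"]))
    if len(rays)==2: print("   ",*tri(rays))
E
```

```text
pics
scene (array([ 1.065 , -0.7564,  0.7361]), array([-0.4208,  0.6641, -0.618 ]))
top (array([ 0.5217, -0.0747,  1.6979]), array([ 0.056 ,  0.0155, -0.9983]))
lift scene [244.  264.4] 0.88 1
lift top [223.9 366.9] 0.6 2
    [ 0.5363 -0.2002 -0.0006] [np.float64(0.003739499174946294), np.float64(0.0037394991749462587)]
deck_top scene [186.1 253.9] 0.66 1
deck_top top [222.3 369.3] 0.74 3
    [ 0.534  -0.1983  0.1844] [np.float64(0.0035732717475418408), np.float64(0.0035732717475418997)]
press_spot scene [247.2 264.2] 0.27 1
press_spot top [205.2 360.7] 0.88 1
    [ 0.5762 -0.2007  0.0142] [np.float64(0.026440539890004), np.float64(0.026440539890004236)]
pawl_pivot scene [230.3 283.3] 0.61 1
pawl_pivot top [221.1 372.4] 0.49 1
    [ 0.5661 -0.1974  0.0591] [np.float64(0.030816121724799417), np.float64(0.030816121724799393)]
pawl_tip scene [206.4 258.3] 0.75 1
pawl_tip top [174.5 216.3] 0.36 1
    [0.5678 0.0884 0.0663] [np.float64(0.23208187487977144), np.float64(0.23208187487977144)]
rod_handle scene [118.1 365.9] 0.54 2
rod_handle top [216.  208.7] 0.54 2
    [0.5703 0.2905 0.1588]
[... 345 characters left out ...]
2  0.1928] [np.float64(0.003123124454928109), np.float64(0.003123124454928157)]
buffer scene [250.8 231.4] 0.68 2
buffer_top scene [206.2 225.1] 0.8 1
buffer_top top [238.5 391.2] 0.73 1
    [ 0.4878 -0.2623  0.148 ] [np.float64(0.0022807764349149356), np.float64(0.0022807764349148866)]
deck_foot top [239.6 389. ] 0.82 2
wash_bottle scene [309.9 183.3] 0.82 3
wash_bottle top [226.7 440.6] 0.64 1
    [ 0.5149 -0.4539 -0.0064] [np.float64(0.0041442520343140735), np.float64(0.004144252034314008)]
specimen_jar scene [172.4 400.6] 0.77 1
mortar scene [210.1 405.1] 0.87 1
mortar top [149.1 270.7] 0.76 2
    [0.7952 0.1146 0.0059] [np.float64(0.003625677345412622), np.float64(0.003625677345412649)]
```

View pics/scene.png

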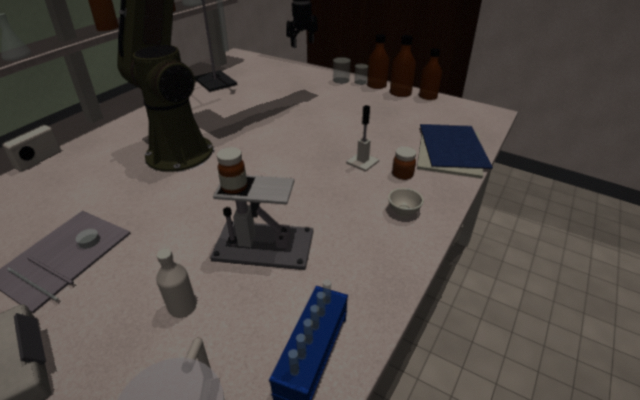

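View pics/top.png

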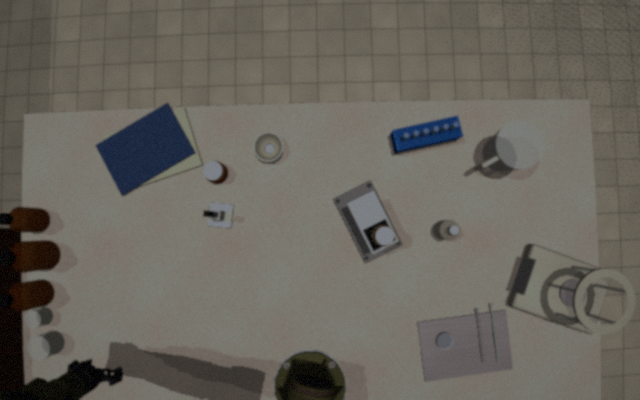

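The pictures show the lift at about (row 215, col 367) in the top view, its deck's long axis pointing up-left with the jar on the near-right half. The rod and holder are at about (215, 219), the specimen jar at (172, 215) and the mortar at (148, 268). Next I'll look at both from near with the wrist camera.

Run:
```python
from h import *
import pickle
np.set_printoptions(precision=4,suppress=True)
down=wq(R.from_euler('x',180,degrees=True))
print(robot.get_tool_rot(), robot.get_q())
q=robot.get_tool_rot()
out={}
for k,p in {"rod":[0.47,0.29,0.36],"lift":[0.45,-0.2,0.42]}.items():
    robot.reach(p,q); s=cam("wrist"); cv2.imwrite(f"pics/w_{k}.png",s["img"]); print(k,robot.get_t(),und(s,[.5,.5]),robot.get_q())
    out[k]=s
    for th in (["rod_handle","holder","rod","specimen_jar","mortar"] if k=="rod" else ["lift","deck_top","press_spot","jar","buffer_top","pawl_pivot","pawl_tip","wash_bottle"]):
        r=robot.tip_of("wrist",th)
        if r:
            z={"rod_handle":.175,"rod":.01,"deck_top":.19,"press_spot":.19,"jar":.19,"buffer_top":.13,"pawl_pivot":.055,"pawl_tip":.12}.get(th,0)
            print(th,np.round(np.array(r[0]["point"])*[400,640],1),round(r[0]["confidence"],2),len(r),onz(s,r[0]["point"],z))
pickle.dump(out,open("w.pkl","wb"))
```

```text
[-0.      0.1132  0.9936 -0.    ] [ 1.344   0.3135 -0.0471  1.2102 -0.      1.5708]
rod 3.4833 (array([0.4037, 0.3056, 0.5339]), array([ 0.2746, -0.0637, -0.9595])) [0.5545 0.2121 0.1814 1.541  0.0003 0.7798]
rod_handle [247.5 334.6] 0.67 1 [0.5773 0.2861 0.175 ]
holder [209.2 329.1] 0.95 2 [0.5788 0.2834 0.    ]
rod [209.4 330.7] 0.59 1 [0.5766 0.2867 0.01  ]
specimen_jar [269.5 349.6] 0.98 2 [0.7181 0.2967 0.    ]
mortar [316.8 275.6] 0.58 1 [0.796  0.1148 0.    ]
lift 5.5833 (array([ 0.3844, -0.1845,  0.5942]), array([ 0.2753, -0.0633, -0.9593])) [-0.4167  0.1159  0.2044  1.6595  0.0002 -0.1912]
lift [191.7 327.2] 0.86 2 [ 0.5402 -0.2045  0.    ]
deck_top [224.9 328. ] 0.96 1 [ 0.5415 -0.2081  0.19  ]
press_spot [251.1 352. ] 0.65 1 [ 0.5923 -0.1812  0.19  ]
jar [199.9 306.7] 0.75 2 [ 0.4959 -0.2303  0.19  ]
buffer_top [186.1 295.6] 0.57 1 [ 0.4848 -0.2494  0.13  ]
wash_bottle [202.1 209.6] 0.56 1 [ 0.5059 -0.4586  0.    ]
```

View pics/w_rod.png

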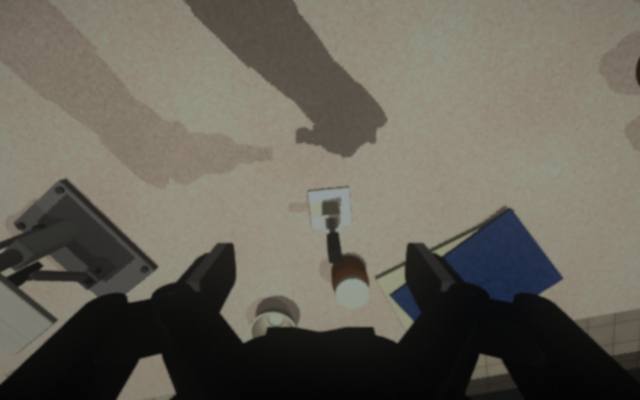

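View pics/w_lift.png

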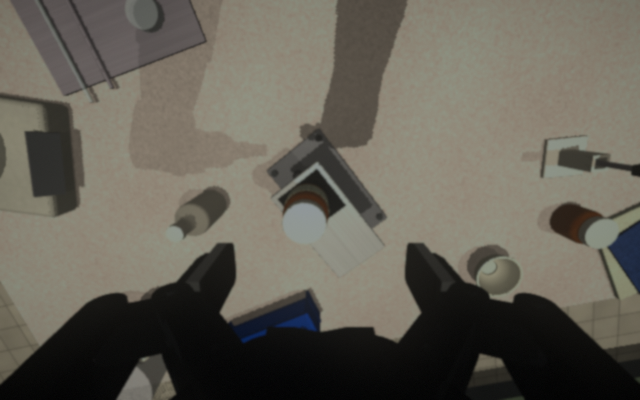

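In the wrist views the holder foot is at (col 329, row 209) and the handle at (334, 247). The lift's base corners are at (316,130), (268,172) and (384,215), and the deck corners at (274,195), (317,163), (384,245) and (343,277). I'll fit the lift pose to these corners and those from the top view.

Run:
```python
from h import *
import pickle
from scipy.optimize import least_squares
np.set_printoptions(precision=4,suppress=True)
w=pickle.load(open("w.pkl","rb"))["lift"]; t=cam("top"); sc=cam("scene")
B=lambda a,b,z:[a,b,z]
obs=[(w,[-.07,-.115,.016],(316,130)),(w,[.07,-.115,.016],(268,172)),(w,[-.07,.125,.016],(384,215)),
(w,[.045,-.085,.19],(274,195)),(w,[-.045,-.085,.19],(317,163)),(w,[-.045,.085,.19],(384,245)),(w,[.045,.085,.19],(343,277)),
(t,[-.07,.125,.016],(334,200)),(t,[.07,.125,.016],(371,182)),(t,[.07,-.115,.016],(402,243)),(t,[-.07,-.115,.016],(366,261)),
(sc,[.07,-.115,.016],(213,261)),(sc,[.07,.125,.016],(308,265)),(sc,[-.07,.125,.016],(313,227)),(sc,[.045,-.085,.19],(216,197)),(sc,[-.045,.085,.19],(294,179)),(sc,[.045,.085,.19],(289,200))]
def W(p,l): c,s=np.cos(p[2]),np.sin(p[2]); return [p[0]+c*l[0]-s*l[1],p[1]+s*l[0]+c*l[1],l[2]]
sig={id(w):1.8,id(t):3.5,id(sc):2.8}
f=lambda p:np.concatenate([(proj(s,W(p,l))[0]-uv)*sig[id(s)] for s,l,uv in obs])
r=least_squares(f,[.54,-.2,-1.1],loss="soft_l1",f_scale=4); print(r.x); print(f(r.x).reshape(-1,2))
np.save("lift.npy",r.x)
s=cv2.resize(w["img"],None,fx=4,fy=4,interpolation=cv2.INTER_CUBIC)
for l in [(a,b,.19) for a in(-.045,.045) for b in (-.085,.085)]+[(a,b,.016) for a in(-.07,.07) for b in (-.115,.125)]:
    u=proj(w,W(r.x,l))[0]*4; cv2.circle(s,tuple(int(v) for v in u),4,(0,0,255),-1)
a=s[440:1160,1000:1620]; a=cv2.convertScaleAbs(a,alpha=1.8)
s2=cv2.resize(sc["img"],None,fx=4,fy=4,interpolation=cv2.INTER_CUBIC)
for l in [(a_,b,.19) for a_ in(-.045,.045) for b in (-.085,.085)]+[(a_,b,.016) for a_ in(-.07,.07) for b in (-.115,.125)]+[(0,.0576,.055),(0,.003,.12)]:
    u=proj(sc,W(r.x,l))[0]*4; cv2.circle(s2,tuple(int(v) for v in u),4,(0,0,255),-1)
b=cv2.convertScaleAbs(s2[600:1080,820:1300],alpha=1.8)
b=cv2.copyMakeBorder(b,0,720-480,0,0,cv2.BORDER_CONSTANT)
o=cv2.resize(np.hstack([a,b]),(790,517)); cv2.imwrite("pics/fit.png",o)
```

```text
[ 0.5398 -0.2056 -1.1069]
[[  2.7033  -3.0657]
 [ -5.2757   1.4409]
 [  8.5809   3.4527]
 [ -8.146    9.2108]
 [ -1.132   -2.6713]
 [  4.6069   1.7708]
 [ -3.7462   3.0643]
 [ -8.2902  -5.4187]
 [ -7.3972 -11.6563]
 [  4.4198  -1.1031]
 [ -0.3308   6.2109]
 [ -7.4275  -9.0639]
 [ -2.3206  -0.0773]
 [  1.6619  -2.4162]
 [ -7.3585  -2.1521]
 [  1.7127  -5.1516]
 [ -1.2697   1.79  ]]
```

View pics/fit.png

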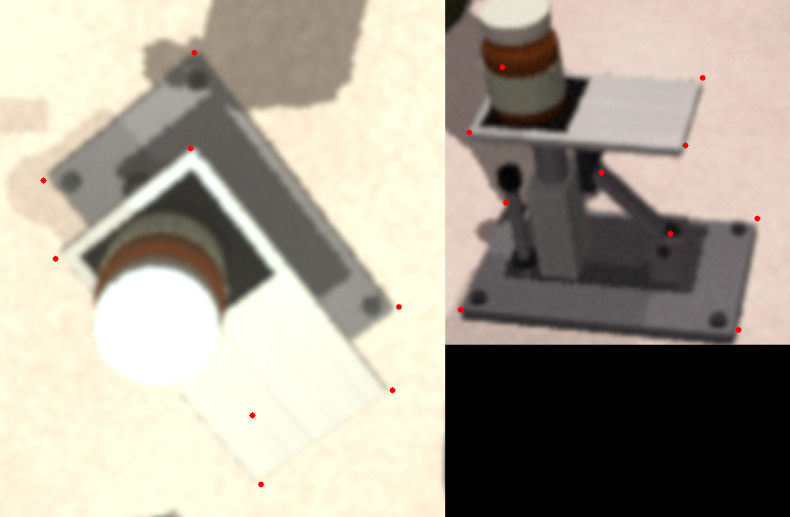

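The fitted corners fall within about 3 mm of the picture's. I'll refit with the enlarged corner readings and check the reach of the planned poses. Then I'll take a close look at the rod and grasp it.

```bash
cat >> h.py <<'E'
def LW(l,p=None):
    p=np.load("lift.npy") if p is None else p
    c,s=np.cos(p[2]),np.sin(p[2]); return np.array([p[0]+c*l[0]-s*l[1],p[1]+s*l[0]+c*l[1],l[2]])
TCPD=.146  # TCP distance from rod tip
def rodpose(cy,cz,d,slant,roll,back=0.,cx=0.):
    """TCP pose so that rod crosses lift plane x=0 at (cy,cz), d from the tip; back = withdrawn along axis"""
    psi=np.load("lift.npy")[2]
    u=np.array([-np.sin(slant),0,np.cos(slant)])
    P=LW(np.array([cx,cy,cz])+u*(TCPD-d+back))
    z=R.from_euler('z',psi).apply(-u)
    a=np.cross(z,[0,0,1]); a/=np.linalg.norm(a); b=np.cross(z,a)
    x=np.cos(roll)*a+np.sin(roll)*b; y=np.cross(z,x)
    return P,wq(R.from_matrix(np.c_[x,y,z]))
E
python3 - <<'E'
from h import *
import pickle
from scipy.optimize import least_squares
np.set_printoptions(precision=4,suppress=True)
w=pickle.load(open("w.pkl","rb"))["lift"]; sc=cam("scene")
k=.718*4
wp=lambda u,v:(250+u/k,110+v/k); sp=lambda u,v:(205+(u-445)/k,150+v/k)
obs=[(w,[-.07,-.115,.016],wp(200,52)),(w,[.07,-.115,.016],wp(49,180)),(w,[-.07,.125,.016],wp(394,305)),
(w,[.045,-.085,.19],wp(61,250)),(w,[-.045,-.085,.19],wp(192,152)),(w,[-.045,.085,.19],wp(389,388)),(w,[.045,.085,.19],wp(262,482)),
(sc,[.07,-.115,.016],sp(462,311)),(sc,[.07,.125,.016],sp(738,332)),(sc,[-.07,.125,.016],sp(754,224)),(sc,[.045,-.085,.19],sp(472,133)),(sc,[-.045,.085,.19],sp(702,82)),(sc,[.045,.085,.19],sp(684,147)),(sc,[0,.0576,.055],sp(674,234))]
f=lambda p:np.concatenate([(proj(s,LW(l,p))[0]-uv)*(1.8 if s is w else 2.8) for s,l,uv in obs])
r=least_squares(f,[.54,-.2,-1.1],loss="soft_l1",f_scale=4); print(r.x); print(f(r.x).reshape(-1,2).T)
np.save("lift.npy",r.x)
for sl in (40,45):
  for roll in range(0,360,30):
    qs=[robot.inverse_kinematics(*rodpose(y,z,.03,np.radians(sl),np.radians(roll),b)) for y,z,b in((.008,.076,0),(.008,.076,.12),(.045,.105,0),(.075,.1,0),(.065,.1,.12))]
    if all(q is not None for q in qs): print(sl,roll,np.round(qs[0],2),np.round(qs[1],2),np.round(qs[3],2))
# close look at the rod
robot.reach([0.50,0.285,0.30],robot.get_tool_rot())
s=cam("wrist"); 
for th,z in (("rod_handle",.175),("holder",0.),("rod",.01)):
    r=robot.tip_of("wrist",th)
    if r: print(th,np.array(r[0]["point"])*[400,640],r[0]["confidence"],onz(s,r[0]["point"],z))
# predicted centre for crop
u=proj(s,[.577,.286,.1])[0]; print(u)
I=cv2.resize(s["img"],None,fx=4,fy=4,interpolation=cv2.INTER_CUBIC)
x0,y0=int(u[0]*4-300),int(max(0,u[1]*4-280)); print(x0,y0)
cv2.imwrite("pics/rod_close.png",cv2.convertScaleAbs(I[y0:y0+560,x0:x0+600],alpha=2.2))
pickle.dump(s,open("rc.pkl","wb"))
E
```

```text
[ 0.5401 -0.2054 -1.1179]
[[-2.1941 -2.9063  2.5549 -2.2998  0.8792  1.8369 -1.34   -1.5175 -0.1899
   3.8752 -2.5883  1.2554  0.6308 -3.546 ]
 [ 0.3757 -0.7713  2.6384  4.6638 -2.4989  2.8822  2.015  -2.6366 -0.703
  -4.2417 -1.025  -3.2851 -0.8879  0.4033]]
40 0 [ 0.18  0.01 -0.7   0.63 -0.67 -0.35] [ 0.36 -0.06 -0.54  1.02 -0.69 -0.12] [ 0.22  0.12 -0.53  0.73 -0.68 -0.3 ]
40 30 [ 0.18  0.01 -0.7   0.63 -0.67  0.17] [ 0.36 -0.06 -0.54  1.02 -0.69  0.41] [ 0.22  0.12 -0.53  0.73 -0.68  0.22]
40 60 [ 0.18  0.01 -0.7   0.63 -0.67  0.7 ] [ 0.36 -0.06 -0.54  1.02 -0.69  0.93] [ 0.22  0.12 -0.53  0.73 -0.68  0.74]
40 90 [ 0.18  0.01 -0.7   0.63 -0.67  1.22] [ 0.36 -0.06 -0.54  1.02 -0.69  1.46] [ 0.22  0.12 -0.53  0.73 -0.68  1.27]
40 120 [ 0.18  0.01 -0.7   0.63 -0.67  1.74] [ 0.36 -0.06 -0.54  1.02 -0.69  1.98] [ 0.22  0.12 -0.53  0.73 -0.68  1.79]
40 150 [ 0.18  0.01 -0.7   0.63 -0.67  2.27] [ 0.36 -0.06 -0.54  1.02 -0.69  2.5 ] [ 0.22  0.12 -0.53  0.73 -0.68  2.31]
40 180 [ 0.18  0.01 -0.7   0.63 -0.67  2.79] [ 0.36 -0.06 -0.54  1.02 -0.69  3.03] [ 0.22  0.12 -0.53  0.73 -0.68  2.84
[... 1538 characters left out ...]
  0.14 -0.57  0.69 -0.77 -2.86]
45 240 [ 0.25  0.04 -0.75  0.59 -0.77 -2.37] [ 0.46 -0.02 -0.58  1.01 -0.79 -2.08] [ 0.28  0.14 -0.57  0.69 -0.77 -2.34]
45 270 [ 0.25  0.04 -0.75  0.59 -0.77 -1.85] [ 0.46 -0.02 -0.58  1.01 -0.79 -1.56] [ 0.28  0.14 -0.57  0.69 -0.77 -1.81]
45 300 [ 0.25  0.04 -0.75  0.59 -0.77 -1.33] [ 0.46 -0.02 -0.58  1.01 -0.79 -1.04] [ 0.28  0.14 -0.57  0.69 -0.77 -1.29]
45 330 [ 0.25  0.04 -0.75  0.59 -0.77 -0.8 ] [ 0.46 -0.02 -0.58  1.01 -0.79 -0.51] [ 0.28  0.14 -0.57  0.69 -0.77 -0.77]
rod_handle [241.2   337.472] 0.72 [0.573  0.2875 0.175 ]
holder [199.92  331.008] 0.87 [0.5752 0.286  0.    ]
rod [201.6 331.2] 0.73 [0.5753 0.286  0.01  ]
[333.9036 221.3245]
1035 605
```

View pics/rod_close.png

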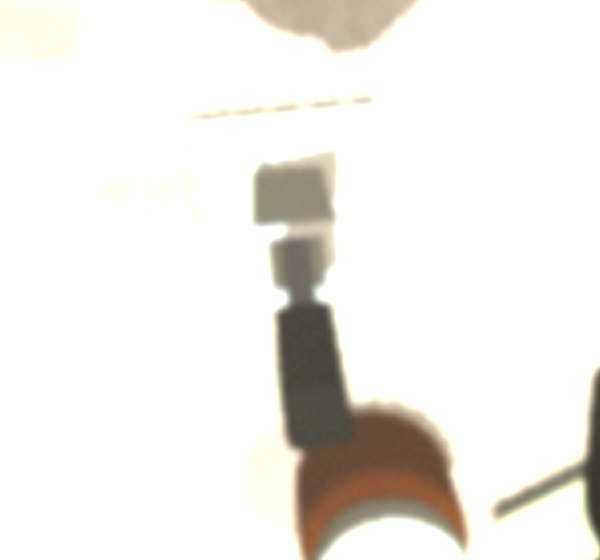

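The crop shows the handle upright: its top face spans rows ~388–445, cols 287–352, and its bottom front edge is at (303,308). The holder foot's near edge runs from (195,118) to (370,99). I'll turn these into positions and grasp the rod.

Run:
```python
from h import *
import pickle
np.set_printoptions(precision=4,suppress=True)
s=pickle.load(open("rc.pkl","rb"))
g=lambda u,v,z:onz(s,[(v+605)/4/400,(u+1035)/4/640],z)
a,b=g(195,118,.01),g(370,99,.01); print("foot",a,b,np.degrees(np.arctan2(*(b-a)[:2])))
f,k=g(315,388,.205),g(321,443,.205); print("top front/back",f,k); print("bottom front",g(303,308,.147))
c,d=g(290,447,.205),g(352,438,.205); yaw=np.arctan2(*(d-c)[:2]); print(c,d,np.degrees(yaw))
print("tube top near edge", g(255,165,.085),g(333,152,.085), "far/right", g(253,222,.085),g(333,218,.085))
robot.look_for
x,y=(c+d)[:2]/2-0.009*np.array([np.cos(yaw),np.sin(yaw)]); print("handle",x,y)
print(robot.get_tool_rot())
```

```text
foot [0.5309 0.2553 0.01  ] [0.5395 0.3279 0.01  ] 6.714895518259911
top front/back [0.5669 0.287  0.205 ] [0.5827 0.2852 0.205 ]
bottom front [0.5682 0.2864 0.147 ]
[0.5821 0.277  0.205 ] [0.5832 0.2935 0.205 ] 3.837871587677062
tube top near edge [0.5366 0.279  0.085 ] [0.5382 0.3068 0.085 ] far/right [0.5571 0.2736 0.085 ] [0.5621 0.3018 0.085 ]
handle 0.5736204639002204 0.28464842612830804
[0.0003 0.1138 0.9935 0.0001]
```

Handle and holder agree at about (0.575, 0.286), yaw −6°. Now I'll grasp the rod and lift it.

Run:
```python
from h import *
np.set_printoptions(precision=4,suppress=True)
q=np.array([0,.0586,.9983,0]); q/=np.linalg.norm(q)
X,Y=.575,.286
robot.reach([X,Y,.29],q); robot.move_straight([X,Y,.156],rate=.12)
print(robot.get_wrist_force()); robot.move_gripper(.0); print("gap",robot.get_finger_gap(),robot.get_finger_force(),robot.get_wrist_force(),robot.get_tool_pos())
s=cam("scene"); 
robot.move_straight([X,Y,.30],rate=.12)
print("gap",robot.get_finger_gap(),robot.get_wrist_force(),robot.get_t())
s=cam("scene"); t=cam("top")
for c,ss in(("scene",s),("top",t)):
    r=robot.tip_of(c,"rod_tip"); 
    for e in r[:2]: print(c,np.array(e["point"])*[400,640],e["confidence"], proj(ss,[X,Y,.154]))
u=proj(s,[X,Y,.2])[0]; I=cv2.resize(s["img"],None,fx=4,fy=4,interpolation=cv2.INTER_CUBIC)
x0,y0=int(u[0]*4-260),int(max(0,u[1]*4-260))
cv2.circle(I,tuple(int(v*4) for v in proj(s,[X,Y,.154])[0]),3,(0,0,255),-1)
cv2.imwrite("pics/held.png",cv2.convertScaleAbs(I[y0:y0+520,x0:x0+520],alpha=2.))
```

```text
[0.9141 0.7111 0.2743]
gap 0.01642656466326717 59.18269872665405 [0.313  0.7433 2.669 ] [0.5753 0.2861 0.1563]
gap 0.016329947293251 [-1.1449 -0.0784 -1.4924] 11.8583
scene [119.4   364.416] 0.48 [[365.5254 120.5323]]
```

View pics/held.png

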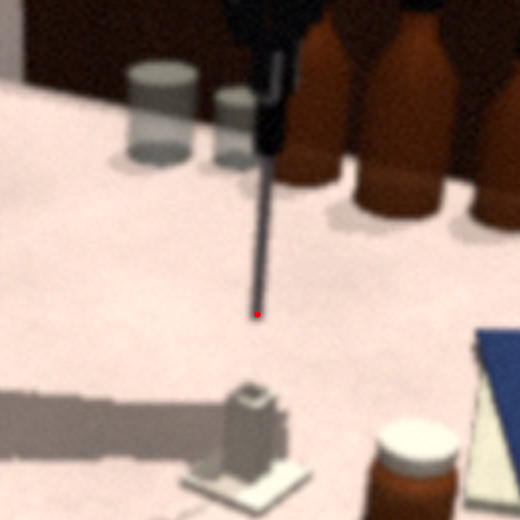

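The rod is held, with its tip at crop (256,318), as predicted within a few mm. Next I'll slant it in below the pawl.

Run:
```python
from h import *
np.set_printoptions(precision=4,suppress=True)
SL,RO=np.radians(45),np.radians(90)
P=lambda y,z,b=0:rodpose(y,z,.033,SL,RO,b)
print([robot.inverse_kinematics(*P(.008,.076,b)) for b in(.2,.12)])
robot.reach(*P(.008,.076,.2)); print(robot.get_t(),robot.get_wrist_force())
p,q=P(.008,.076,.1); robot.move_straight(p,q,rate=.12)
f0=robot.get_wrist_force(); print(f0)
for b in(.08,.06,.04,.02,0):
    p,q=P(.008,.076,b); robot.move_straight(p,q,rate=.1)
    f=robot.get_wrist_force()-f0; print(b,f)
    if np.linalg.norm(f)>6: print("contact"); break
print(robot.get_t(),robot.get_tool_pos()-p)
s=cam("scene"); I=cv2.resize(s["img"],None,fx=4,fy=4,interpolation=cv2.INTER_CUBIC)
u=proj(s,LW([0,0,.12]))[0]*4; x0,y0=int(u[0]-300),int(u[1]-260)
for l in ([0,.008,.076],[0.023,.008,.053]): cv2.circle(I,tuple(int(v*4) for v in proj(s,LW(l))[0]),3,(0,0,255),-1)
cv2.imwrite("pics/ins.png",cv2.convertScaleAbs(I[y0:y0+520,x0:x0+600],alpha=2.2))
```

```text
[array([ 0.5937, -0.0091, -0.4494,  1.27  , -0.7755,  1.7686]), array([ 0.4545, -0.015 , -0.5861,  1.0013, -0.7854,  1.5731])]
13.1833 [ 0.3579 -0.0826 -1.0161]
[-0.1904  0.7738 -0.6776]
0.08 [ 0.3008 -0.2743 -1.3363]
0.06 [ 0.303  -1.0227 -0.5808]
0.04 [ 0.3197 -0.7999 -0.3098]
0.02 [ 0.2814 -0.7506 -0.3786]
0 [-0.1389 -0.9053 -0.9973]
15.9167 [-0.0003  0.0001  0.0002]
```

View pics/ins.png

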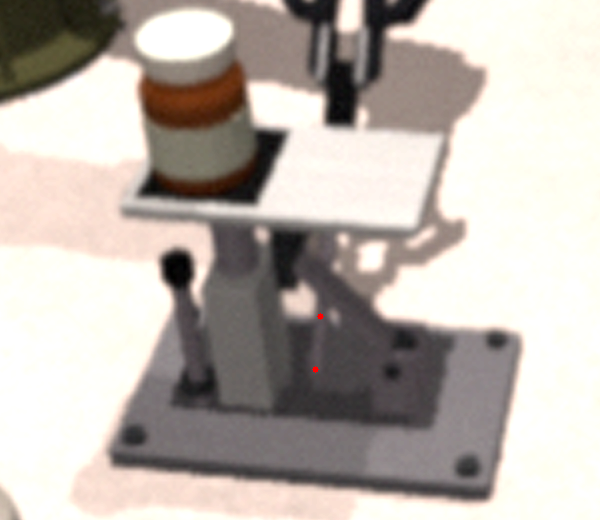

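The rod lies in the gap between rack and pawl, at (320,316) in the crop, with no contact force. Now I'll swing it about the pivot.

Run:
```python
from h import *
np.set_printoptions(precision=3,suppress=True)
SL,RO=np.radians(45),np.radians(90)
P=lambda y,z,b=0:rodpose(y,z,.033,SL,RO,b)
f0=robot.get_wrist_force()
for y,z in [(.014,.085),(.021,.092),(.029,.098),(.038,.102),(.048,.104),(.058,.104),(.068,.102),(.075,.100)]:
    p,q=P(y,z); robot.move_straight(p,q,rate=.08); f=robot.get_wrist_force()-f0; print(y,f)
    if np.linalg.norm(f)>12: print("HIGH"); break
print(robot.get_t(),robot.get_finger_gap())
s=cam("scene"); r=robot.tip_of("scene","pawl_tip")
for a in(0,.7,1.2,1.4):
    th=np.radians(40)-a; print(a,proj(s,LW([0,.0576-.085*np.sin(th),.055+.085*np.cos(th)])))
print([(np.array(e["point"])*[400,640],e["confidence"]) for e in r])
I=cv2.resize(s["img"],None,fx=4,fy=4,interpolation=cv2.INTER_CUBIC)
u=proj(s,LW([0,0,.12]))[0]*4; x0,y0=int(u[0]-300),int(u[1]-260)
cv2.imwrite("pics/over.png",cv2.convertScaleAbs(I[y0:y0+520,x0:x0+600],alpha=2.2))
```

```text
0.014 [-0.598 -0.074  0.284]
0.021 [-0.871 -0.422 -0.314]
0.029 [-1.253  0.611  0.238]
0.038 [-1.098  1.31  -0.227]
0.048 [-0.31  -0.018 -0.083]
0.058 [-0.782  0.924 -0.343]
0.068 [-0.621 -0.478  0.164]
0.075 [-1.326 -1.924  0.43 ]
18.15 0.016711788368377868
0 [[259.442 209.956]]
0.7 [[281.383 205.006]]
1.2 [[298.64 209.59]]
1.4 [[304.618 213.106]]
[(array([212.8  , 301.184]), 0.46)]
```

View pics/over.png

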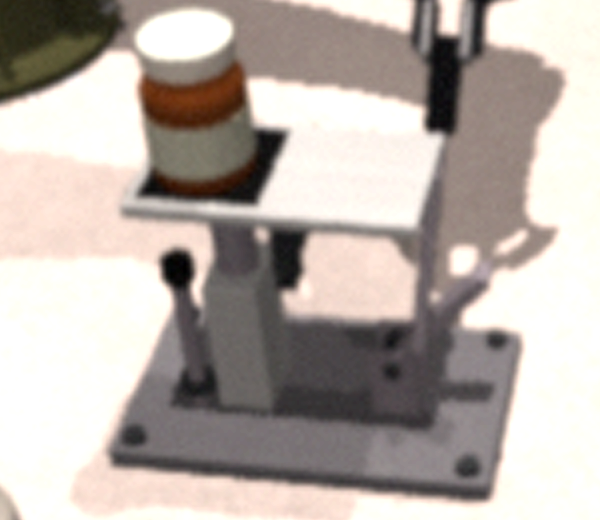

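The pawl now lies out on its stop, nose at crop (485,265), and the deck is still up. I'll withdraw the rod and put it back in its holder.

Run:
```python
from h import *
np.set_printoptions(precision=3,suppress=True)
SL,RO=np.radians(45),np.radians(90)
P=lambda y,z,b=0:rodpose(y,z,.033,SL,RO,b)
for a in((.066,.1,0),(.066,.1,.18)): p,q=P(*a); robot.move_straight(p,q,rate=.12)
q=np.array([0,.0586,.9983,0]); q/=np.linalg.norm(q); X,Y=.575,.286
robot.reach([X,Y,.29],q); robot.dwell(.2)
s=cam("scene"); t=cam("top")
robot.move_straight([X,Y,.245],rate=.12); f0=robot.get_wrist_force(); print(f0,robot.get_t())
I=cv2.resize(s["img"],None,fx=4,fy=4,interpolation=cv2.INTER_CUBIC)
u=proj(s,[X,Y,.15])[0]*4; x0,y0=int(u[0]-200),int(u[1]-220)
cv2.circle(I,tuple(int(v*4) for v in proj(s,[X,Y,.143])[0]),3,(0,0,255),-1)
cv2.imwrite("pics/back.png",cv2.convertScaleAbs(I[y0:y0+440,x0:x0+400],alpha=2.))
for z in(.225,.215,.2,.185,.17,.158):
    robot.move_straight([X,Y,z],rate=.08); f=robot.get_wrist_force()-f0; print(z,f)
    if np.linalg.norm(f)>8: print("HIGH"); break
```

```text
[ 0.46  -0.396 -0.682] 22.0167
0.225 [-0.297  0.95  -1.302]
0.215 [-0.954  0.232  0.148]
0.2 [-0.302 -0.592 -0.383]
0.185 [-0.188  1.924 -0.494]
0.17 [ 0.03   1.247 -0.249]
0.158 [-0.324  0.739  0.649]
```

View pics/back.png

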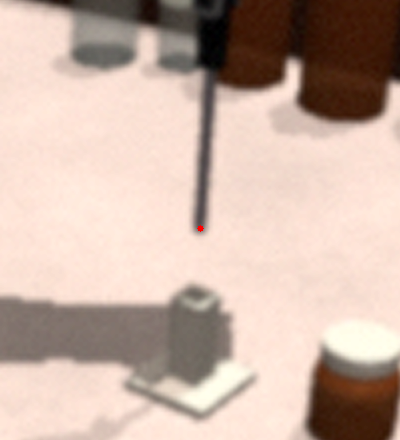

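The rod is going back in freely, at about the predicted position. I'll release it, retreat, and press the deck down with closed fingers while watching the force.

Run:
```python
from h import *
np.set_printoptions(precision=3,suppress=True)
robot.move_gripper(.085); robot.move_straight([.575,.286,.31],rate=.2); robot.move_gripper(0)
psi=np.load("lift.npy")[2]
x=np.array([-np.sin(psi),np.cos(psi),0]); x=-x; z=np.array([0,0,-1.]); q=wq(R.from_matrix(np.c_[x,np.cross(z,x),z]))  # tool y along lift x
p=LW([0,.062,.0])
H=lambda h:[p[0],p[1],h]
robot.reach(H(.30),q); print(robot.get_q(),robot.get_t())
robot.move_straight(H(.205),rate=.12); robot.dwell(.2)
f0=np.mean([robot.get_wrist_force() for _ in range(3)],0)
base=[];h=.2
while h>.124:
    h-= .003 if h>.151 else .001
    robot.move_straight(H(h),rate=.03); robot.dwell(.05)
    f=(robot.get_wrist_force()-f0)[2]; print(round(h,3),round(f,1),end="; ")
    if .151<h<.182: base.append(f)
    if f>25 or (h<.151 and f>np.median(base)+9): print("STOP"); break
print(np.median(base),robot.get_tool_pos(),robot.get_t())
```

```text
[-0.29   0.343  0.22   1.448  0.    -0.743] 28.0333
0.197 0.4; 0.194 0.5; 0.191 0.3; 0.188 -0.4; 0.185 0.5; 0.182 -0.2; 0.179 0.6; 0.176 -0.8; 0.173 -0.8; 0.17 -0.4; 0.167 0.5; 0.164 0.2; 0.161 -0.3; 0.158 0.4; 0.155 1.7; 0.152 3.5; 0.149 4.0; 0.148 4.7; 0.147 4.5; 0.146 4.1; 0.145 4.3; 0.144 4.5; 0.143 4.1; 0.142 4.4; 0.141 4.4; 0.14 3.9; 0.139 4.5; 0.138 3.3; 0.137 4.2; 0.136 3.8; 0.135 4.1; 0.134 4.1; 0.133 3.9; 0.132 4.2; 0.131 3.9; 0.13 3.4; 0.129 4.0; 0.128 4.0; 0.127 3.6; 0.126 4.7; 0.125 4.7; 0.124 3.6; 0.28929131814951115 [ 0.596 -0.178  0.124] 41.9417
```

I've used all my picture views, and contact only came at z≈0.157. I'll check with the networks where the deck and jar are now.

Run:
```python
from h import *
np.set_printoptions(precision=4,suppress=True)
print("gap",robot.get_finger_gap(),robot.get_wrist_force(),robot.get_tool_rot())
S={n:cam(n) for n in("scene","top")}
for th in ["deck_top","press_spot","jar","buffer_top","deck_foot","pawl_tip","lift","rod_handle","rod_tip"]:
    rays=[]
    for n in S:
        r=robot.tip_of(n,th)
        if r: print(th,n,np.round(np.array(r[0]["point"])*[400,640],1),round(r[0]["confidence"],2)); rays.append(und(S[n],r[0]["point"]))
    if len(rays)==2: print("   ",*tri(rays))
for z in(.19,.16,.13): print(z,"deck",proj(S["scene"],LW([0,0,z])),"corner+-",proj(S["scene"],LW([.045,.085,z])),"jar",proj(S["scene"],LW([0,-.046,z])))
# deck mask bottom extent
r=robot.cut_out("scene","deck_top")
if r:
    m=r[0]["region"]; ys,xs=np.nonzero(m); print(r[0]["confidence"],ys.min(),ys.max(),xs.min(),xs.max(),m.sum())
    cv2.imwrite("pics/mask.png",m.astype(np.uint8)*255)
    for c in range(xs.min(),xs.max()+1,8): print((c,ys[xs==c].min() if (xs==c).any() else None,ys[xs==c].max() if (xs==c).any() else None),end=" ")
```

```text
gap -0.0002324806791097252 [ 2.6758 -1.1456  3.7382] [ 0.     -0.2245  0.9745 -0.    ]
deck_top scene [198.6 254.8] 0.86
press_spot scene [196.4 284. ] 0.81
press_spot top [216.6 223.3] 0.61
    [ 0.4769  0.1899 -0.0749] [np.float64(0.13757280723313864), np.float64(0.13757280723313842)]
jar scene [195.2 235.2] 0.73
buffer_top scene [205.4 226.2] 0.56
deck_foot scene [203.1 226.6] 0.82
deck_foot top [235.6 384.5] 0.47
    [ 0.4912 -0.2481  0.1497] [np.float64(0.006037920679254095), np.float64(0.006037920679254165)]
lift scene [246.1 262.5] 0.89
rod_handle scene [114.2 366.8] 0.61
rod_handle top [214.6 209.2] 0.61
    [0.5744 0.2852 0.1756] [np.float64(0.0034809309211722857), np.float64(0.003480930921172247)]
0.19 deck [[255.2796 186.394 ]] corner+- [[288.4425 200.8667]] jar [[235.8485 185.1875]]
0.16 deck [[256.5768 196.7325]] corner+- [[289.1383 211.4182]] jar [[237.5076 195.491 ]]
0.13 deck [[257.8313 206.6786]] corner+- [[289.8095 221.5446]] jar [[239.1129 205.4064]]
0.56 186 226 216 293 1339
(216, np.int64(206), np.int64(208)) (224, np.int64(201), np.int64(210)) (232, np.int64(206), np.int64(210)) (240, np.int64(205), np.int64(212)) (248, np.int64(187), np.int64(211)) (256, np.int64(187), np.int64(226)) (264, np.int64(187), np.int64(213)) (272, np.int64(189), np.int64(214)) (280, np.int64(202), np.int64(214)) (288, np.int64(192), np.int64(213))
```

The networks put the deck at z≈0.157 with the fingers resting on it. So the real fingertips are about 33 mm above the reported TCP, and the deck is sliding down at about 4 N. I'll keep pressing until the rubber stop shows in the force.

Run:
```python
from h import *
np.set_printoptions(precision=4,suppress=True)
p=robot.get_tool_pos(); h=.124; t0=robot.get_t(); ok=False
while h>.094 and robot.get_t()<57:
    h-=.002 if h>.1165 else .001
    robot.move_straight([p[0],p[1],h],rate=.03)
    f=robot.get_wrist_force()[2]; print(round(h,3),round(f,1),end="; ")
    if f>12.5: ok=True; print("STOP"); break
print(ok,robot.get_tool_pos(),robot.get_t())
robot.dwell(.3); print(robot.get_wrist_force())
S=cam("scene")
for th in ["deck_top","jar","pawl_tip","deck_foot","buffer_top"]:
    r=robot.tip_of("scene",th); print(th,[(np.round(np.array(e["point"])*[400,640],1),round(e["confidence"],2)) for e in r[:1]])
for z in(.155,.145,.135): print(z,proj(S,LW([0,0,z])),proj(S,LW([0,-.046,z])),proj(S,LW([.02,-.068,z])))
```

```text
0.122 2.0; 0.12 2.7; 0.118 3.8; 0.116 2.8; 0.115 4.1; 0.114 3.6; 0.113 4.1; 0.112 4.1; 0.111 4.0; 0.11 5.5; 0.109 6.4; 0.108 9.5; 0.107 11.4; 0.106 14.1; STOP
True [ 0.5958 -0.1782  0.1074] 46.4917
[-3.3902  0.7028 14.1306]
deck_top [(array([203.9, 254.5]), 0.57)]
jar [(array([200.5, 238.1]), 0.65)]
pawl_tip [(array([210.3, 301.2]), 0.74)]
deck_foot [(array([208.3, 226.4]), 0.65)]
buffer_top [(array([245.7, 263.4]), 0.5)]
0.155 [[256.7888 198.4169]] [[237.7788 197.17  ]] [[226.3275 201.7982]]
0.145 [[257.2093 201.7534]] [[238.3168 200.496 ]] [[226.9474 205.1398]]
0.135 [[257.6251 205.0473]] [[238.849 203.78 ]] [[227.5604 208.4385]]
```

The force rises at the rubber's rate from TCP 0.111 m, which puts the deck top at about 0.14 m, inside the stop's range. The pawl tip is still outward and the jar is in place. I'll retreat, check once more and hand in.

Run:
```python
from h import *
p=robot.get_tool_pos()
robot.move_straight([p[0],p[1],.115],rate=.03); robot.move_straight([p[0],p[1],.27],rate=.12); robot.dwell(.5)
S=cam("scene")
for th in ["deck_top","jar","pawl_tip","rod_handle"]:
    r=robot.tip_of("scene",th); print(th,[(np.round(np.array(e["point"])*[400,640],1),round(e["confidence"],2)) for e in r[:1]])
print(proj(S,[.575,.286,.175]),robot.get_t()); print(robot.finish_job())
```

```text
deck_top [(array([204. , 255.2]), 0.6)]
jar []
pawl_tip [(array([210.4, 302.3]), 0.69)]
rod_handle [(array([119.7, 365.7]), 0.61)]
[[365.9443388  114.44182397]] 49.7333
the job is handed in; nothing more can be done
None
```

The job is handed in at 49.7 s with the pawl lying outwards, the deck pressed onto the rubber stop and the rod back in its holder; the jar looked in place while I was pressing, but the network missed it in the last check, and no verdict came back.

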